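# Free the cutting bar and tilt it out of its half-covered box

## Task

The aluminium cutting bar lies in the half-covered box that stands across the bins, locked down by the tongue of the captive turn-cap on the cover. Twist the cap anticlockwise until it stops to swing the tongue off the bar, then grip the bar by its open end, tilt it and draw it out through the opening, and finish with it still in the gripper, held still and about level, all of it at least 5 cm higher than the cover. Leave the tape roll on the cover and the blister cards in the bins where they are; the program ends while holding the bar.

Things in the scene. Friction and masses are not known exactly. Their poses are not given: they have to be found in the camera images.
- box: Fixed box, plywood floor and grey walls, 245 x 146 mm, level on the bin dividers. Origin: centre of its underside, 44 mm above the work surface; x along the box away from the robot, y left, z up. Inside 235 (x) by 136 mm (y), walls 5 mm, floor 6 mm thick. The near half has a fixed cover, the far half is open above.
- cover_edge (a point): Middle of the cover's free edge, on the cover's top, 60 mm above the box's underside, at box x = -2.5 mm. The cover is 4 mm thick (underside at 56 mm) and reaches from here to the box's near end.
- far_wall (a point): Middle of the top of the far wall, 48 mm above the box's underside, at box x = 120 mm (wall 5 mm thick). The opening lies between cover_edge and this wall, 120 mm long and 136 mm wide; its side walls are 48 mm high too.
- cap (a joint): Turning of the black captive turn-cap on the cover. 0: its tongue points straight across the box (box -y) over the bar and locks it; grows anticlockwise seen from above to the stop at 1.45 rad: tongue along box +x, off the bar. Starts at 0 to 0.3. Friction 0.04 N m; stays where left. Tongue 14 mm wide, 60 mm long from the axis, 5 mm above the bar, under the cover.
- cap_grip (a point): Centre of the cap's grip bar, on the turning axis (box x = -35, y = 45 mm), 11 mm above the cover's top. Grip bar 10 mm thick, 32 mm long, its sides 3 to 19 mm above the cover, on a flange 30 mm across and 3 mm high. Its length is parallel to the tongue; a small nose on the flange shows the tongue's side. Turns with the cap: tongue along its -y, z up.
- bar: Loose aluminium cutting bar, 220 x 18 x 14 mm, 60 to 130 g, black strip and ticks on top. Origin: centre of its underside; x along it to its open, far end; z up. Starts flat on the box floor near the box's middle line, half of it under the cover. Longer than the opening: it comes out only drawn along its length, far end up (12 to 15 degrees at first, to pass under the cover edge and over the far wall).
- bar_near (a point): Centre of the bar's near end face, under the cover at the start, 110 mm along -x from the bar's middle.
- bar_far (a point): Centre of the bar's far end face, in the opening at the start, 110 mm along +x from the bar's middle.
- roll_on_cover: Bystander: flat brown tape roll, 74 mm across, 17 mm high, loose on the cover to the right of the cap. Origin: centre of its underside.
- blister_card_0: Bystander: blister card, 62 x 118 x 12 mm, loose in a bin to the left of the box, the nearer of the two. Origin: centre of its underside.
- blister_card_1: Bystander: blister card, 62 x 118 x 12 mm, loose in a bin to the left of the box, the farther of the two. Origin: centre of its underside.

How it is judged:
By the outcome, as a careful person would: the job done as asked, in the order asked, and still so for the second after the job is handed in, while the arm keeps its last pose, push and grip.
It also fails if it takes over 51 s, if anything falls off the work surface, if the arm or the gripper's body presses on something with over 40 N, if the wrist force passes 120 N, or if a joint passes its speed limit or range.

## Robot

A 6-joint arm with a two-finger parallel gripper is mounted at the origin on a cart in front of the work surface, level with it; the furniture and walls round the work are solid. World frame = base frame: x ahead of the robot, y to its left, z up, the work surface at z = 0. Lengths are in m, angles in rad, forces in N, time in s.
With the tool pointing down it reaches from about 0.225 to 0.875 m from the base axis. Payload 3.4 kg.
Tool frame: the origin (TCP) lies at the very end of the fingers, on their centre line; the grasp point (between the pads) lies 19 mm behind it (manip.hold_point_z is the distance from the TCP to the grasp point, in m); z points along the fingers, y is the line along which they close (so a half turn about z gives the same grasp; the last joint's range is limited). The gripper opens to 85 mm and grips with 20 to 120 N. Pads are 22 mm wide; open, the fingers measure 114 mm over their backs; the gripper's body (76 mm by 85 mm) begins 54 mm behind the grasp point. The pads swing forward as they close: fully open they stand 13 mm farther back than shut.
Start: joints at [1.115, 0.276, 1.505, -0, 1.361, -0.121], TCP at [0.189, 0.543, 0.231] pointing down, gripper open.
Joint ranges: [-2.89, 2.89], [-0.75, 2.08], [0.22, 2.7], [-1.18, 4.32], [0.11, 2.71], [-2.7, 2.7]. Speed limits (rad/s): [2.57, 2.57, 3.14, 3.14, 3.14, 3.14].

## Interface

Orientations are given as a unit quaternion [w, x, y, z].
In Python, from rig import readout, viewer, order, manip gives the robot as it stands. The module is installed in compiled form; this text tells all that it offers.
- The arm moves only by the tool send_rows, never from a script. Its arguments are lists of equal length, an entry for each row: "xyz": the shift along the world's x, y, z in m, a list of three; "delta_rot": the turn, a rotation vector about the world's x, y, z in degrees, a list of three. In form: {"xyz": [[tx, ty, tz], ...], "delta_rot": [[wx, wy, wz], ...]}. A call has 1 to 12 rows; each row shifts and turns the commanded pose from where the row before left it; what a row does not reach is not made up. A row lasts 1/10 s, in which the tool goes at most 50 mm and 8.59 degrees, less where a joint would pass 70% of its speed; a pose out of reach is approached as far as the arm can. A call with a gripper value outside its range is refused whole. "gripper" is the finger opening in m, from 0 to 0.0854, set as the call begins (left out, the last holds). The fingers move at their own pace and stop on an object; "force" is the grip in N (left out, the last holds). Time passes only in rows, so rows that do not move let the fingers close. It gives the time, the measured TCP pose, the force, the opening and the grip force at its end, in the units of the state.
- readout.get_state(): the state, without advancing time (a new reading comes with each control period).
- viewer.get_image(name): name is "scene" or "top"; returns a dict with "color" (384x512x3 uint8, red, green, blue), "depth" (384x512 float32, m along the optical axis (not along the pixel's ray), 0 where there is no reading), "K" (3x3 intrinsics, pixels), "dist" ([k1, k2, p1, p2, k3] as OpenCV has them; the pictures are not rectified), "camera_from_world" (4x4, takes a point from world to camera coordinates). Camera axes: x right, y up, looking along -z (the intrinsics and any distortion apply to the point x, -y, -z); pixel columns grow to the right and rows downward; lengths in m; the calibration is good to about 2 mm. A picture is of the moment at which its call begins.
- order.sign_off(): hands the job in; it is judged then, once.
The state is a dict: "clock": time; "qpos": joint angles; "qd": joint speeds; "effort": joint torques, N m; "position": TCP position; "ee_rot": TCP orientation; "contact_force": force on the tool from outside, world axes, zero at the start; "moment": the same for the moment, N m; "width": finger opening in m; "gripper_force": force on a finger pad.
Only numpy, scipy, OpenCV 4.12 (cv2) and the standard library are available. Lean on these libraries where they do the work, as an engineer would, in place of code of your own. Each camera call takes 0.05 s, during which the arm holds its last target. There are 200 camera calls.

## Working session

There is one attempt and no reset: what is moved stays moved. The work goes in short steps, Python scripts to look and compute and a tool call to move; the robot and the scene stay as the last step left them, time stands still between calls to the robot, and variables do not carry over. Pictures are saved under pics/ and viewed, at most 10 in all, crops included, and the job is handed in when it is done.

Besides the shell and the picture viewer there is one more tool, called after "Call:" as a command line: name --argument value ..., lists and objects as JSON in quotes. send_rows: Moves the arm, as the interface text tells. Its arguments: {"type":"object","properties":{"xyz":{"type":"array"},"delta_rot":{"type":"array"},"gripper":{"type":"number"},"force":{"type":"number"}},"required":["xyz","delta_rot"]}

```bash
mkdir -p pics; cat > h.py <<'E'
import numpy as np, cv2
from rig import readout, viewer, order, manip
from scipy.spatial.transform import Rotation as R
def ray(im,uv):
    p=cv2.undistortPoints(np.array(uv,float).reshape(-1,1,2),im["K"],np.array(im["dist"],float))[:,0]
    T=np.array(im["camera_from_world"]);d=np.c_[p[:,0],-p[:,1],-np.ones(len(p))]@T[:3,:3]
    return -T[:3,:3].T@T[:3,3],d
def plane(im,uv,z):
    o,d=ray(im,uv);return o+d*((z-o[2])/d[:,2])[:,None]
def cloud(im):
    D=im["depth"];v,u=np.mgrid[:384,:512]
    o,d=ray(im,np.c_[u.ravel(),v.ravel()]);return (o+d*D.reshape(-1,1)).reshape(384,512,3)
E
python3 - <<'E'
from h import *
for n in("scene","top"):
    im=viewer.get_image(n);np.savez("%s.npz"%n,**{k:np.array(v) for k,v in im.items()})
    cv2.imwrite("pics/%s0.png"%n,im["color"][:,:,::-1])
    T=im["camera_from_world"];print(n,-T[:3,:3].T@T[:3,3], im["K"][0][0])
s=readout.get_state();print(s["clock"],s["position"],s["ee_rot"],s["width"])
E
```

```text
scene [ 0.14023293 -0.553512    0.64965146] 409.80268335885637
top [ 0.40251929 -0.02448746  0.93854851] 368.6403612053711
0.1 [0.18875208 0.54263599 0.23053181] [-2.14736086e-04  1.66618967e-01  9.86021015e-01 -7.94176916e-04] 0.08550133373606283
```

View pics/top0.png

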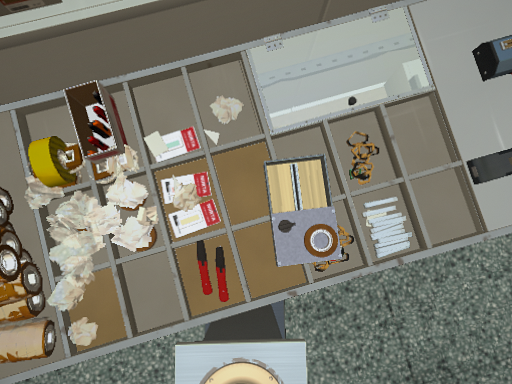

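View pics/scene0.png

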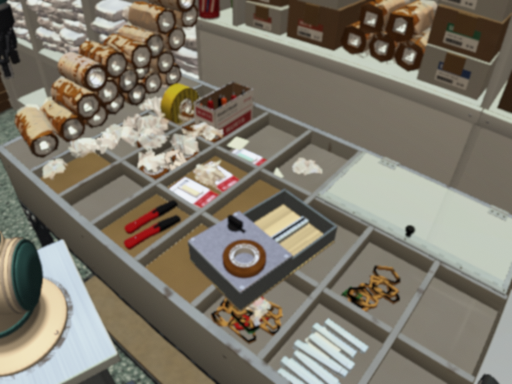

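Top view: box spans cols 265–342, rows 155–266; cap at about (286,226), roll at (321,240), bar along about (295,162)–(299,208). I'll zoom in on it.

```bash
python3 - <<'E'
from h import *
im=dict(np.load("top.npz"));c=im["color"][150:272,258:348,::-1]
cv2.imwrite("pics/topz.png",cv2.resize(c,None,fx=4.9,fy=4.9,interpolation=cv2.INTER_CUBIC))
P=cloud(im)
hsv=cv2.cvtColor(im["color"],cv2.COLOR_RGB2HSV)
# cover by height
m=(abs(P[:,:,2]-.104)<.005);m[:150]=0;m[272:]=0;m[:,:258]=0;m[:,348:]=0
print(m.sum(),np.median(P[:,:,2][m]))
k=max(cv2.findContours(m.astype(np.uint8),0,1)[0],key=cv2.contourArea)
q=plane(im,k[:,0],.104)[:,:2].astype(np.float32);r=cv2.minAreaRect(q);print(r,cv2.boxPoints(r))
for n,uv in dict(cap=(286,226),roll=(321,240),bar=(296,185)).items():print(n,P[uv[1],uv[0]])
E
```

```text
2641 0.10487859613946582
((0.4037134647369385, -0.1535835564136505), (0.11960582435131073, 0.14586569368839264), 5.984399795532227) [[ 0.33663267 -0.08728308]
 [ 0.35184026 -0.23235387]
 [ 0.47079426 -0.21988404]
 [ 0.45558667 -0.07481325]]
cap [ 0.4258647  -0.10751752  0.12312731]
roll [ 0.39365185 -0.18718256  0.10504955]
bar [ 0.52492901 -0.14014352  0.06563085]
```

View pics/topz.png

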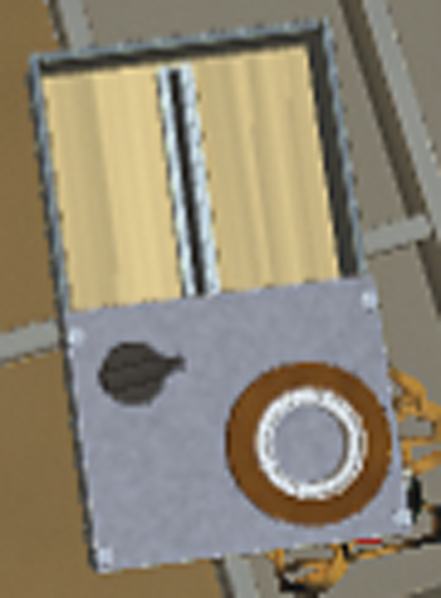

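The zoom shows the cap nose pointing right at crop (182,362) from the cap centre (133,373). The bar's far end is at crop (175,68) and it goes under the cover at (203,293). The box yaw is about 6°.

```bash
python3 - <<'E'
from h import *
im=dict(np.load("top.npz"))
f=lambda x,y:(258+(x+.5)/4.9-.5,150+(y+.5)/4.9-.5)
B=plane(im,[f(175,68),f(203,293)],.064);print("bar far,cov",B,np.degrees(np.arctan2(*(B[0]-B[1])[[1,0]])))
N=plane(im,[f(182,362),f(133,373)],.107);d=N[0]-N[1];print(N,"nose yaw",np.degrees(np.arctan2(d[1],d[0])))
# refine: bar edges by white/black columns & cap dark mask
g=im["color"].astype(int)
dark=(g.max(2)<85);dark[:212]=0;dark[240:]=0;dark[:,:274]=0;dark[:,300:]=0
v,u=np.nonzero(dark);print(len(u));p=plane(im,np.c_[u,v],.107)[:,:2];c=p.mean(0);print("dark mean",c)
ax=np.array([.4264,-.1062]);r=np.linalg.norm(p-ax,axis=1);far=p[r>.0185]-ax;print(len(far),np.degrees(np.arctan2(far[:,1],far[:,0])),r.max())
print(manip.hold_point_z)
E
```

```text
bar far,cov [[ 0.57771019 -0.13549992  0.064     ]
 [ 0.46639378 -0.14573245  0.064     ]] 5.252038126910057
[[ 0.43163386 -0.12905143  0.107     ]
 [ 0.42699495 -0.10634883  0.107     ]] nose yaw -78.45150793578462
136
dark mean [ 0.42740791 -0.10721899]
4 [-71.38804046 -73.3506285  -77.64700084 -79.03539154] 0.022132629016334487
0.0187
```

Call:
send_rows --xyz '[[0.0158,-0.0432,0],[0.0158,-0.0432,0],[0.0158,-0.0432,0],[0.0158,-0.0432,0],[0.0158,-0.0432,0],[0.0158,-0.0432,0],[0.0158,-0.0432,0],[0.0158,-0.0432,0],[0.0158,-0.0432,0],[0.0158,-0.0432,0],[0.0158,-0.0432,0],[0.0158,-0.0432,0]]' --delta_rot '[[0,0,-3.85],[0,0,-3.85],[0,0,-3.85],[0,0,-3.85],[0,0,-3.85],[0,0,-3.85],[0,0,-3.85],[0,0,-3.85],[0,0,-3.85],[0,0,-3.85],[0,0,-3.85],[0,0,-3.85]]' --gripper 0.035 --force 40

```text
clock: 1.3
position: [0.3785, 0.0229, 0.2313]
ee_rot: [0.0, 0.541, 0.841, 0.0]
contact_force: [0.5, 0.7, 0.3]
width: 0.0348
gripper_force: 0.0
```

Call:
send_rows --xyz '[[0.0158,-0.0432,0],[0.0158,-0.0432,0],[0.0158,-0.0432,0],[0,0,-0.025],[0,0,-0.025],[0,0,-0.02],[0,0,0],[0,0,0]]' --delta_rot '[[0,0,-3.85],[0,0,-3.85],[0,0,-3.85],[0,0,0],[0,0,0],[0,0,0],[0,0,0],[0,0,0]]'

```text
clock: 2.1
position: [0.4259, -0.1049, 0.1614]
ee_rot: [-0.0, 0.622, 0.783, -0.0]
contact_force: [-0.3, 0.4, 0.3]
width: 0.035
gripper_force: 0.0
```

```bash
cat > st.py <<'E'
from h import *
s=readout.get_state();r=R.from_quat(np.array(s["ee_rot"])[[1,2,3,0]]).as_matrix()
print("t",round(s["clock"],2),"p",np.round(s["position"],4),"z",np.round(r[:,2],3),"yaw y",round(np.degrees(np.arctan2(r[1,1],r[0,1])),1),"w",round(s["width"],4),"gf",s["gripper_force"],"F",np.round(s["contact_force"],1),"M",np.round(s["moment"],2),"q",np.round(s["qpos"],2))
E
python3 st.py; python3 - <<'E'
from h import *
im=viewer.get_image("scene");cv2.imwrite("pics/s1.png",cv2.resize(im["color"][150:310,160:360,::-1],None,fx=3.5,fy=3.5,interpolation=2))
E
```

```text
t 2.1 p [ 0.4259 -0.1049  0.1614] z [-0.001  0.    -1.   ] yaw y 13.1 w 0.035 gf 0.0 F [-0.3  0.4  0.3] M [-0.01  0.02  0.01] q [-0.4   0.13  1.89  0.    1.13 -0.63]
```

View pics/s1.png

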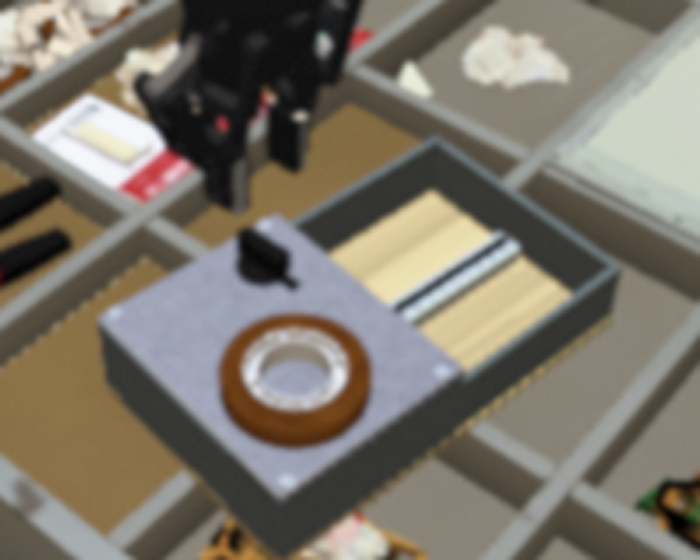

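The fingers straddle the cap: tips at crop (240,205) and (287,165), cap at (265,255). The grip blade runs along the nose. Next: descend and close.

Call:
send_rows --xyz '[[0.0005,-0.0015,-0.02],[0,0,-0.015],[0,0,-0.01],[0,0,-0.005],[0,0,0],[0,0,0]]' --delta_rot '[[0,0,0],[0,0,0],[0,0,0],[0,0,0],[0,0,0],[0,0,0]]'

```text
clock: 2.75
position: [0.427, -0.1066, 0.112]
ee_rot: [0.001, 0.622, 0.783, 0.0]
contact_force: [-0.2, 0.0, 0.7]
width: 0.0348
gripper_force: 0.0
```

Call:
send_rows --xyz '[[0,0,0],[0,0,0],[0,0,0],[0,0,0],[0,0,0],[0,0,0]]' --delta_rot '[[0,0,0],[0,0,0],[0,0,0],[0,0,0],[0,0,0],[0,0,0]]' --gripper 0.0 --force 40

```text
clock: 3.35
position: [0.4273, -0.1065, 0.112]
ee_rot: [0.001, 0.622, 0.783, 0.0]
contact_force: [0.7, 0.9, 5.8]
width: 0.0088
gripper_force: 43.1
```

```bash
python3 st.py
```

```text
t 3.35 p [ 0.4273 -0.1065  0.112 ] z [ 0.002 -0.    -1.   ] yaw y 13.1 w 0.0088 gf 43.08947682380676 F [0.7 0.9 5.8] M [ 0.2  -0.17  0.03] q [-0.4   0.18  1.96  0.    0.99 -0.63]
```

Call:
send_rows --xyz '[[0,0,0],[0,0,0],[0,0,0],[0,0,0],[0,0,0],[0,0,0],[0,0,0],[0,0,0],[0,0,0],[0,0,0],[0,0,0],[0,0,0]]' --delta_rot '[[0,0,6],[0,0,6],[0,0,6],[0,0,6],[0,0,6],[0,0,6],[0,0,6],[0,0,6],[0,0,6],[0,0,6],[0,0,6],[0,0,6]]'

```text
clock: 4.55
position: [0.4278, -0.106, 0.112]
ee_rot: [0.001, 0.041, 0.999, 0.001]
contact_force: [2.0, 1.9, 6.0]
width: 0.0084
gripper_force: 43.0
```

```bash
python3 st.py
```

```text
t 4.55 p [ 0.4278 -0.106   0.112 ] z [ 0.003  0.001 -1.   ] yaw y 85.3 w 0.0084 gf 43.0438506603241 F [2.  1.9 6. ] M [ 0.53 -0.35 -0.05] q [-0.4   0.18  1.96  0.    0.99 -1.89]
```

Call:
send_rows --xyz '[[0,0,0],[0,0,0],[0,0,0],[0,0,0]]' --delta_rot '[[0,0,1.5],[0,0,1.5],[0,0,1],[0,0,0]]'

```text
clock: 4.95
position: [0.4278, -0.1059, 0.112]
ee_rot: [0.001, 0.008, 1.0, 0.001]
contact_force: [1.7, 3.7, 5.4]
width: 0.0088
gripper_force: 43.0
```

```bash
python3 st.py
```

```text
t 4.95 p [ 0.4278 -0.1059  0.112 ] z [ 0.003  0.001 -1.   ] yaw y 89.0 w 0.0088 gf 43.041629791259766 F [1.7 3.7 5.4] M [ 0.57 -0.32 -0.01] q [-0.4   0.18  1.96  0.    0.99 -1.96]
```

Call:
send_rows --xyz '[[0,0,0],[0,0,0],[0,0,0],[0,0,0]]' --delta_rot '[[0,0,2],[0,0,2],[0,0,0],[0,0,0]]'

```text
clock: 5.35
position: [0.4278, -0.1059, 0.1121]
ee_rot: [0.002, -0.025, 1.0, 0.001]
contact_force: [1.3, 2.4, 5.5]
width: 0.0084
gripper_force: 52.8
```

```bash
python3 st.py
```

```text
t 5.35 p [ 0.4278 -0.1059  0.1121] z [ 0.003  0.002 -1.   ] yaw y 92.8 w 0.0084 gf 52.840897156856954 F [1.3 2.4 5.5] M [ 0.43 -0.27 -0.96] q [-0.4   0.18  1.96  0.    0.99 -2.02]
```

The moment jumped to -0.96 N m, so the cap is at its stop. Next: release, lift clear and check.

Call:
send_rows --xyz '[[0,0,0],[0,0,0],[0,0,0],[0,0,0]]' --delta_rot '[[0,0,-1.5],[0,0,0],[0,0,0],[0,0,0]]' --gripper 0.03

```text
clock: 5.75
position: [0.4261, -0.1064, 0.111]
ee_rot: [-0.0, -0.014, 1.0, 0.0]
contact_force: [0.4, -0.7, 0.5]
width: 0.0297
gripper_force: 0.0
```

Call:
send_rows --xyz '[[0,0,0.02],[0,0,0.04],[0,0.03,0.04],[0,0.04,0],[0,0.04,0],[0,0.04,0],[0,0,0],[0,0,0]]' --delta_rot '[[0,0,0],[0,0,0],[0,0,0],[0,0,0],[0,0,0],[0,0,0],[0,0,0],[0,0,0]]'

```text
clock: 6.55
position: [0.4262, 0.044, 0.2112]
ee_rot: [-0.0, -0.015, 1.0, -0.0]
contact_force: [0.3, -0.3, -0.5]
width: 0.03
gripper_force: 0.0
```

```bash
python3 st.py; python3 - <<'E'
from h import *
im=viewer.get_image("top");np.savez("top1.npz",**{k:np.array(v) for k,v in im.items()})
cv2.imwrite("pics/t2.png",cv2.resize(im["color"][150:272,238:348,::-1],None,fx=4.9,fy=4.9,interpolation=2))
E
```

```text
t 6.55 p [0.4262 0.044  0.2112] z [-0.    -0.001 -1.   ] yaw y 91.7 w 0.03 gf 0.0 F [ 0.3 -0.3 -0.5] M [ 0.    0.02 -0.02] q [-0.06  0.07  1.82 -0.    1.25 -1.66]
```

View pics/t2.png

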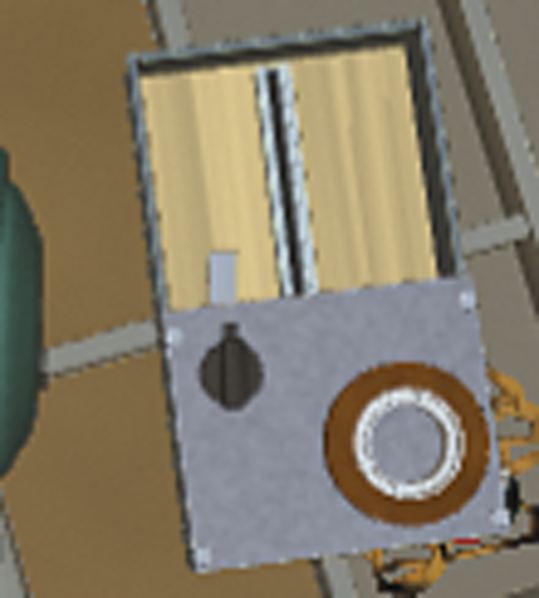

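The tongue now points along the box (crop (222,278)), off the bar at (285,180). The roll hasn't moved. Next: the bar.

Call:
send_rows --xyz '[[0.0249,-0.0364,0],[0.0249,-0.0364,0],[0.0249,-0.0364,0],[0.0249,-0.0364,0],[0.0249,-0.0364,0],[0,0,-0.04],[0,0,-0.04],[0,0,-0.02],[0,0,0],[0,0,0]]' --delta_rot '[[0,0,0.7],[0,0,0.7],[0,0,0.7],[0,0,0.7],[0,0,0.7],[0,0,0],[0,0,0],[0,0,0],[0,0,0],[0,0,0]]' --gripper 0.045 --force 80

```text
clock: 7.6
position: [0.5509, -0.1399, 0.1115]
ee_rot: [-0.0, -0.043, 0.999, -0.0]
contact_force: [0.5, -0.4, 1.0]
width: 0.0449
gripper_force: 0.0
```

```bash
python3 st.py; python3 - <<'E'
from h import *
im=viewer.get_image("scene");cv2.imwrite("pics/s3.png",cv2.resize(im["color"][130:290,180:380,::-1],None,fx=3.5,fy=3.5,interpolation=2))
E
```

```text
t 7.6 p [ 0.5509 -0.1399  0.1115] z [-0. -0. -1.] yaw y 95.0 w 0.0449 gf 0.0 F [ 0.5 -0.4  1. ] M [-0.02 -0.04  0.  ] q [-0.37  0.36  1.7  -0.    1.08 -2.03]
```

View pics/s3.png

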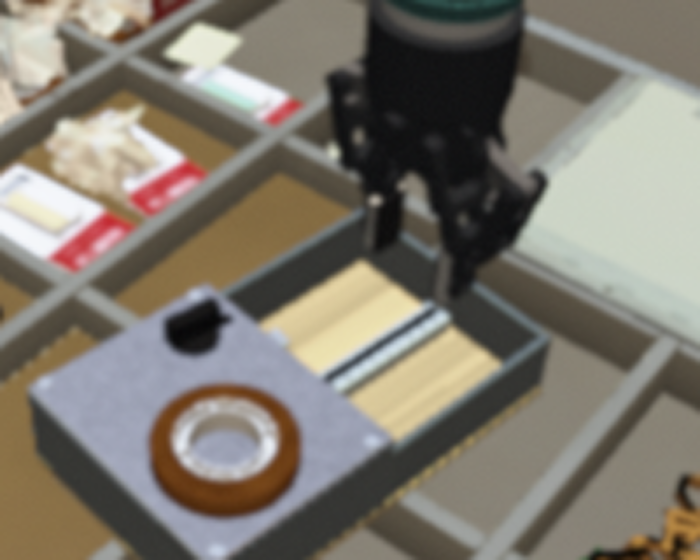

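The fingers (tips at crop (380,245) and (455,290)) straddle the bar's far end (435,315) inside the walls. Next: descend and grip.

Call:
send_rows --xyz '[[0,0.002,-0.02],[0,0,-0.02],[0,0,-0.012],[0,0,-0.006],[0,0,0],[0,0,0]]' --delta_rot '[[0,0,0],[0,0,0],[0,0,0],[0,0,0],[0,0,0],[0,0,0]]'

```text
clock: 8.25
position: [0.5517, -0.1367, 0.0542]
ee_rot: [0.001, -0.044, 0.999, -0.0]
contact_force: [0.2, -0.0, 0.7]
width: 0.0448
gripper_force: 0.0
```

Call:
send_rows --xyz '[[0,0,0],[0,0,0],[0,0,0],[0,0,0],[0,0,0],[0,0,0]]' --delta_rot '[[0,0,0],[0,0,0],[0,0,0],[0,0,0],[0,0,0],[0,0,0]]' --gripper 0.0 --force 80

```text
clock: 8.85
position: [0.5517, -0.1367, 0.0544]
ee_rot: [0.001, -0.044, 0.999, -0.0]
contact_force: [-0.3, 0.7, 5.7]
width: 0.0155
gripper_force: 79.5
```

```bash
python3 st.py; python3 - <<'E'
import numpy as np
from h import readout,R
p=np.array(readout.get_state()["position"])
u=np.array([np.cos(np.radians(5.2)),np.sin(np.radians(5.2)),0]);n=np.array([-u[1],u[0],0])
piv=np.array([.5777,-.1355,.05])-.22*u;piv[2]=.050
print("pivot",piv,"axis(deg vec for -14)",-14*n)
q=piv+R.from_rotvec(np.radians(-14)*n).apply(p-piv);print("total tilt shift",q-p, "arc 7 first",piv+R.from_rotvec(np.radians(-7)*n).apply(p-piv)-p)
print("draw dir",R.from_rotvec(np.radians(-14)*n).apply(u))
E
```

```text
t 8.85 p [ 0.5517 -0.1367  0.0544] z [ 0.002 -0.001 -1.   ] yaw y 95.1 w 0.0155 gf 79.47628498077393 F [-0.3  0.7  5.7] M [0.03 0.17 0.04] q [-0.37  0.42  1.77 -0.    0.95 -2.02]
pivot [ 0.35860543 -0.15543917  0.05      ] axis(deg vec for -14) [  1.26885612 -13.94238158  -0.        ]
total tilt shift [-0.00680859 -0.00061963  0.04678921] arc 7 first [-0.00197931 -0.00018013  0.02360368]
draw dir [0.96630238 0.08794041 0.2419219 ]
```

Call:
send_rows --xyz '[[0,0,0.001],[-0.0005,0,0.0059],[-0.0005,0,0.0059],[-0.0005,0,0.0059],[-0.0005,0,0.0059],[-0.0012,-0.0001,0.0058],[-0.0012,-0.0001,0.0058],[-0.0012,-0.0001,0.0058],[-0.0012,-0.0001,0.0058],[0,0,0],[0,0,0]]' --delta_rot '[[0,0,0],[0.16,-1.74,0],[0.16,-1.74,0],[0.16,-1.74,0],[0.16,-1.74,0],[0.16,-1.74,0],[0.16,-1.74,0],[0.16,-1.74,0],[0.16,-1.74,0],[0,0,0],[0,0,0]]'

```text
clock: 9.95
position: [0.5439, -0.137, 0.1014]
ee_rot: [0.122, -0.044, 0.992, 0.006]
contact_force: [0.8, -0.3, -1.3]
width: 0.015
gripper_force: 78.7
```

```bash
python3 st.py; python3 - <<'E'
from h import *
im=viewer.get_image("scene");cv2.imwrite("pics/s4.png",cv2.resize(im["color"][130:290,180:380,::-1],None,fx=3.5,fy=3.5,interpolation=2))
E
```

```text
t 9.95 p [ 0.5439 -0.137   0.1014] z [ 0.241  0.022 -0.97 ] yaw y 95.0 w 0.015 gf 78.69332671165466 F [ 0.8 -0.3 -1.3] M [-0.03  0.11  0.02] q [-0.45  0.26  1.92  0.18  0.76 -2.23]
```

View pics/s4.png

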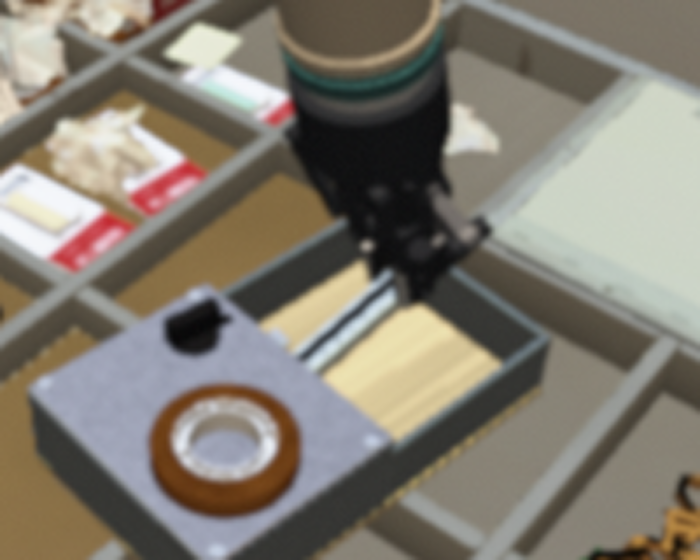

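The bar is tilted up in the grip (crop (400,285) at the fingers, (300,360) at the cover edge) and nothing is pressing on it. Next: draw along its length.

Call:
send_rows --xyz '[[0.0097,0.0009,0.0024],[0.0097,0.0009,0.0024],[0.0097,0.0009,0.0024],[0.0097,0.0009,0.0024],[0,0,0]]' --delta_rot '[[0,0,0],[0,0,0],[0,0,0],[0,0,0],[0,0,0]]'

```text
clock: 10.5
position: [0.5854, -0.1334, 0.1113]
ee_rot: [0.123, -0.044, 0.991, 0.005]
contact_force: [-0.1, -0.2, -1.0]
width: 0.0155
gripper_force: 78.7
```

```bash
python3 st.py; python3 - <<'E'
from h import *
im=viewer.get_image("top");P=cloud(im)
# bar line heights: bright/dark pixels in the strip along the bar between cover edge and gripper
c,s=np.cos(np.radians(6)),np.sin(np.radians(6));d=P[:,:,:2]-[.4659,-.1471];bx=d[:,:,0]*c+d[:,:,1]*s;by=-d[:,:,0]*s+d[:,:,1]*c
m=(bx>.0)&(bx<.2)&(abs(by)<.008)&(P[:,:,2]<.14)&(P[:,:,2]>.06)
for a in np.arange(0,.2,.01):
    k=m&(bx>=a)&(bx<a+.01)
    if k.any():print(round(a+.005,3),np.round(np.median(P[:,:,2][k])-.044,4),k.sum())
E
```

```text
t 10.5 p [ 0.5854 -0.1334  0.1113] z [ 0.243  0.022 -0.97 ] yaw y 95.1 w 0.0155 gf 78.69181752204895 F [-0.1 -0.2 -1. ] M [-0.04  0.11  0.01] q [-0.41  0.3   1.83  0.16  0.8  -2.17]
0.005 0.0486 28
0.015 0.0518 26
0.025 0.0542 30
0.035 0.0566 27
0.045 0.0592 20
0.055 0.0613 11
0.065 0.0623 3
```

Bar slope is about 13.7° and it clears the cover edge by 9 mm. Continue drawing.

Call:
send_rows --xyz '[[0.0145,0.0013,0.0036],[0.0145,0.0013,0.0036],[0.0145,0.0013,0.0036],[0.0145,0.0013,0.0036],[0.0145,0.0013,0.0036],[0.0145,0.0013,0.0036],[0,0,0]]' --delta_rot '[[0,0,0],[0,0,0],[0,0,0],[0,0,0],[0,0,0],[0,0,0],[0,0,0]]'

```text
clock: 11.25
position: [0.6716, -0.1255, 0.1327]
ee_rot: [0.122, -0.044, 0.991, 0.006]
contact_force: [-0.0, -0.8, -1.5]
width: 0.0153
gripper_force: 78.7
```

```bash
python3 st.py; python3 - <<'E'
from h import *
im=viewer.get_image("top");cv2.imwrite("pics/t5.png",cv2.resize(im["color"][100:272,238:348,::-1],None,fx=3.4,fy=3.4,interpolation=2))
E
```

```text
t 11.25 p [ 0.6716 -0.1255  0.1327] z [ 0.242  0.022 -0.97 ] yaw y 95.1 w 0.0153 gf 78.69674563407898 F [-0.  -0.8 -1.5] M [-0.03  0.12 -0.02] q [-0.34  0.39  1.62  0.13  0.91 -2.07]
```

View pics/t5.png

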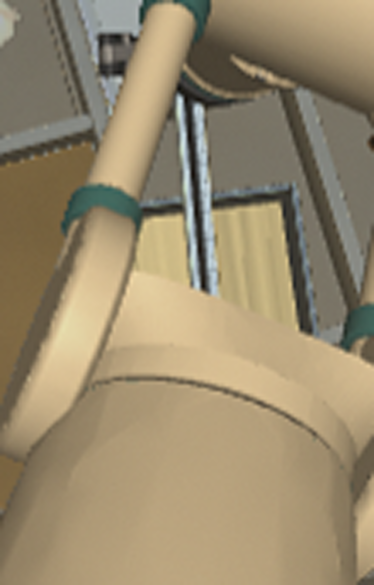

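The arm hides the near end, but TCP geometry puts it about 18 mm past the cover edge. The bar is straight at crop (195,200). I'll draw a little further, then lift and level.

Call:
send_rows --xyz '[[0.0097,0.0009,0.0024],[0.0097,0.0009,0.006],[0,0,0.015],[0,0,0.02],[0,0,0.02],[0,0,0.02],[0,0,0.02],[0,0,0.015],[0,0,0.005],[0,0,0]]' --delta_rot '[[0,0,0],[0,0,0],[0,0,0],[0,0,0],[0,0,0],[0,0,0],[0,0,0],[0,0,0],[0,0,0],[0,0,0]]'

```text
clock: 12.3
position: [0.6899, -0.1237, 0.2569]
ee_rot: [0.122, -0.044, 0.991, 0.005]
contact_force: [-0.4, 0.3, -0.9]
width: 0.0156
gripper_force: 78.7
```

Call:
send_rows --xyz '[[0,0,0],[0,0,0],[0,0,0],[0,0,0],[0,0,0],[0,0,0],[0,0,0],[0,0,0],[0,0,0],[0,0,0],[0,0,0]]' --delta_rot '[[-0.16,1.74,0],[-0.16,1.74,0],[-0.16,1.74,0],[-0.16,1.74,0],[-0.16,1.74,0],[-0.16,1.74,0],[-0.16,1.74,0],[-0.16,1.74,0],[0,0,0],[0,0,0],[0,0,0]]'

```text
clock: 13.4
position: [0.6889, -0.1235, 0.2552]
ee_rot: [-0.0, -0.044, 0.999, 0.0]
contact_force: [-0.8, -0.5, -0.9]
width: 0.0154
gripper_force: 78.7
```

```bash
python3 st.py; python3 - <<'E'
from h import *
im=viewer.get_image("scene");np.savez("s6.npz",**{k:np.array(v) for k,v in im.items()})
cv2.imwrite("pics/s6.png",cv2.resize(im["color"][90:290,160:410,::-1],None,fx=2.9,fy=2.9,interpolation=2))
E
```

```text
t 13.4 p [ 0.6889 -0.1235  0.2552] z [-0.001  0.    -1.   ] yaw y 95.1 w 0.0154 gf 78.6944854259491 F [-0.8 -0.5 -0.9] M [ 0.02 -0.1  -0.01] q [-0.28  0.46  1.16  0.    1.52 -1.94]
```

View pics/s6.png

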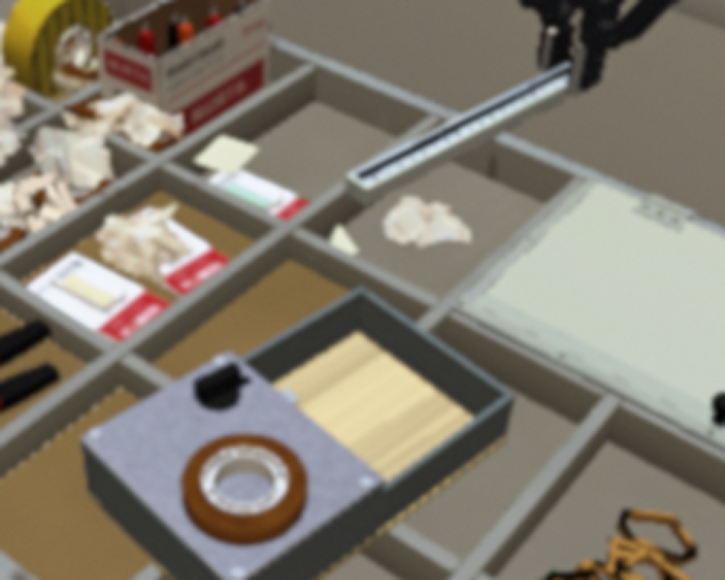

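The bar is out, about level from crop (365,183) to (575,70) and well above the cover. The roll, cards and cap are in place. Handing in.

```bash
python3 -c "
from h import *
s=readout.get_state();print(np.abs(s['qd']).max());print(order.sign_off())"
```

```text
0.005226931195666869
the job is handed in; nothing more can be done
None
```

The job is handed in: I turned the cap to its stop and drew the bar out. The gripper still holds it about level, roughly 14 cm above the cover, and the tape roll and blister cards are where they were.

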